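Fit the click-stop cap to the fuel tank

ROBOT

A 6-joint arm with a two-finger parallel gripper is mounted at the origin on a cart in front of the work surface, level with it; the furniture and walls round the work are solid. World frame = base frame: x ahead of the robot, y to its left, z up, the work surface at z = 0. Lengths are in m, angles in rad, forces in N, time in s.
With the tool pointing down it reaches from about 0.3 to 0.875 m from the base axis. Payload 6.4 kg.
Tool frame: the origin (TCP) lies on the mounting face of the last link; the fingertips stand 166 mm ahead of it and the grasp point (between the pads) lies 147 mm ahead of it; z points along the fingers, y is the line along which they close (so a half turn about z gives the same grasp; the last joint's range is limited). The gripper opens to 88 mm and grips with 3 to 60 N. Pads are 18 mm wide; open, the fingers measure 123 mm over their backs; the gripper's body (75 mm by 187 mm) begins 45 mm behind the grasp point.
Start: joints at [0.896, 0.181, 1.607, -0, 1.354, -0.206], TCP at [0.26, 0.513, 0.405] pointing down, gripper open.
Joint ranges: [-2.99, 2.99], [-0.89, 2.07], [0.3, 2.58], [-1.14, 4.28], [0, 2.63], [-3.12, 3.12]. Speed limits (rad/s): [2.57, 2.57, 3.01, 3.14, 3.14, 3.14].

INTERFACE

Orientations are given as a unit quaternion [x, y, z, w].
In Python, from rig import readout, viewer, robot gives the robot as it stands.
- The arm moves only by the shell command python3 -m crank 'ROWS'. ROWS is JSON, a list of rows, each a list of 3 entries, a list of its own where there are three numbers: the shift along the tool's x, y, z scaled (see below), then the turn, a rotation vector about the tool's x, y, z scaled (see below), then the opening, from 0 (shut) to 1 (fully open). A call has 1 to 12 rows; each row is the pose to reach, as a shift and turn from the pose commanded when the call began, along the tool's axes at that moment, turning the shorter way round; what a row does not reach only later rows make up. The controller multiplies each number of a shift by 0.8 m and each number of a turn by 180 degrees. A row lasts 1/12 s, in which the tool goes at most 41.7 mm and 7.16 degrees, less where a joint would pass 70% of its speed; a pose out of reach is approached as far as the arm can. A call with a number of a shift or a turn outside -1 to 1 is refused whole. A call with a gripper value outside its range is refused whole. The fingers move at their own pace and stop on an object; the grip force is fixed at half the most. Time passes only in rows, so rows that repeat a pose let the fingers close. It gives the time, the measured TCP pose, the force, the opening and the grip force at its end, in the units of the state.
- readout.read_state(): the state, without advancing time (a new reading comes with each control period).
- viewer.camera(name): name is "scene" or "top" or "wrist"; returns the picture (420x560x3 uint8, red, green, blue); there is no depth.
- viewer.get_calibration(name): a dict with "mtx" (3x3 intrinsics, pixels), "k1" (the pictures are not rectified: a ray, as slopes to the right and down, at radius r is drawn at 1 + k1 r^2 times it, then the intrinsics apply), "R" (3x3) and "t" (3): a world point X has camera coordinates R X + t. Camera axes: x right, y down, z forward; pixel columns grow to the right and rows downward; lengths in m; the calibration is good to about 2 mm. A picture is of the moment at which its call begins: read the wrist's pose just before it. get_calibration takes no time and is no camera call; for the wrist camera it gives the pose at the moment of the call.
- robot.job_done(): hands the job in; it is judged then, once.
The state is a dict: "clock": time; "q": joint angles; "qvel": joint speeds; "effort": joint torques, N m; "ee_pos": TCP position; "eef_rot": TCP orientation; "ft_force": force on the tool from outside, world axes, zero at the start; "ft_torque": the same for the moment, N m; "gripper_width": finger opening in m; "finger_force": force on a finger pad.
Only numpy, scipy, OpenCV 4.12 (cv2) and the standard library are available. Lean on these libraries where they do the work, as an engineer would, in place of code of your own. Each camera call takes 0.05 s, during which the arm holds its last target. There are 200 camera calls.

TASK

Put the loose filler cap on the neck of the small grey fuel tank with its lugs through the notches, press it down gently against the spring seal until it is felt to bottom, and turn it clockwise until its ratchet has clicked twice, no more. Never force it, leave the other tools on the table where they are, and let go of the cap at the end.

Things in the scene. Friction and masses are not known exactly. Their poses are not given: they have to be found in the camera images.
- cap: Loose filler cap, 0.2 kg, standing upright on its lugs. Black fluted grip: a cylinder 56 mm in diameter, 18 to 48 mm above the origin, gripped across its diameter from above, any yaw. A raised grey rib on top (44 x 8 x 4 mm) lies along the cap's x axis, over the lugs. Origin: centre of the stem's underside; z up. A ratchet couples the grip to the steel core below it.
- lugs (a point): On the axis of the cap's steel core, 4 mm above its underside. Core: stem 26 mm in diameter, 17.5 mm long, then a disc 50 mm in diameter (underside 17.5 mm above the cap's origin). Two equal lugs at the stem's bottom point along this frame's +x and -x: tips 38 mm apart, 7 mm wide, 4 mm thick. Starts in line with the cap's x axis.
- tank: Small grey steel fuel tank, 130 x 180 x 75 mm, fixed; origin centre of underside. Its filler neck (51 mm in diameter, 32 mm high) stands 40 mm to +y of the middle. With the lugs under the catch the core turns clockwise from above to a hidden stop 0.45 to 1 rad from the notches (differs each time); anticlockwise it is blocked after 0.15 rad. Forces of over 28 N from the cap harm it.
- neck (a point): Centre of the filler flange's top face, 107 mm up; z up, turned with the tank. Hole 30 mm, two notches along this frame's +x and -x (the tank's 130 mm side), 11.5 mm wide, 42 mm across. A hidden catch in the neck lets the lugs turn only in the last 1.5 mm above its solid floor; pressed onto the floor the cap's origin is 10 to 16 mm below this point (differs each time, found by feel).
- seal: Black ring seal on the flange, 50 mm outer and 42.6 mm inner diameter, 9.5 mm high, on springs: the cap's disc meets it with the cap's origin 8 mm below the flange top and presses it down, 3 N at first, 0.8 N more per mm, 4.5 to 9.5 N when the stem reaches the solid floor. It lifts the released cap by 1.5 mm against the catch. Origin: centre of its underside.
- ratchet (a joint): Angle (rad) the cap's grip has slipped clockwise round its core: 0 at the start, 0.349 more with each click. Up to about 0.35 N m the grip carries the core along (the lugs slide round with less than 0.15 N m); above that it slips over a tooth: the torque climbs to a peak, then drops with a click.
- drill_case: Red flat drill case, 76 x 131 x 22 mm, lying on the table right of the tank near the front edge; origin centre of underside. Bystander.
- padlock: Brass padlock, 42 x 74 x 18 mm, lying left of the cap; origin centre of underside. Bystander.
- calliper: Steel calliper, 55 x 210 x 6 mm, lying behind the cap; origin centre of underside. Bystander.
Mind the look-alikes: they are no part of the job. Several things have the shape of the cap; the one meant has the colours described above.

How it is judged:
On the way, in this order (a step that is already met when the one before it is completed fails the run):
1. the cap is in the neck, upright, its lugs down through the notches (horizontal distance between lugs and neck below 0.004 m and z of cap in the frame of neck below -0.005 m and angle between cap's own z axis and vertical below 0.1 rad and value of joint ratchet below 0.4 rad), for 0.1 s.
2. the lugs are turned under the flange, clear of the notches (angle between the x axis of lugs and the x axis of neck, either way round above 0.32 rad and z of cap in the frame of neck below -0.0075 m and value of joint ratchet below 0.55 rad), for 0.1 s.
3. turned on against the stop until the ratchet has clicked twice (value of joint ratchet above 0.6 rad and angle between the x axis of lugs and the x axis of neck, either way round above 0.32 rad), for 0.1 s.
At the end, for the whole second after the job is handed in: The cap sits upright (within 0.1 rad) and centred (within 4 mm) in the neck, its origin at least 7.5 mm below the flange top, lugs turned at least 0.32 rad from the notches under the flange, ratchet slipped two clicks (0.6 to 0.85 rad), at rest and released (all of step 3 and horizontal distance between lugs and neck below 0.004 m and z of cap in the frame of neck below -0.0075 m and angle between cap's own z axis and vertical below 0.1 rad and value of joint ratchet below 0.85 rad and linear speed of cap below 0.02 m/s); the robot touches nothing.
It fails at once if the cap is forced onto the tank or its seal with more than 28 N (contact force between cap and tank above 28 N).
It fails at once if the ratchet is run past the second click to a third (value of joint ratchet above 0.95 rad).
It fails at once if the drill case is moved more than 30 mm (distance of drill_case from where it was at the start of the episode above 0.03 m).
It fails at once if the padlock is moved more than 30 mm (distance of padlock from where it was at the start of the episode above 0.03 m).
It fails at once if the calliper is moved more than 30 mm (distance of calliper from where it was at the start of the episode above 0.03 m).
It also fails if it takes over 67 s, if anything falls off the work surface, if the arm or the gripper's body presses on something with over 40 N, if the wrist force passes 120 N, or if a joint passes its speed limit or range.

## Working session

There is one attempt and no reset: what is moved stays moved. The work goes in short steps, Python scripts to look and compute and a shell command to move; the robot and the scene stay as the last step left them, time stands still between calls to the robot, and variables do not carry over. Pictures are saved under pics/ and viewed, at most 10 in all, crops included, and the job is handed in when it is done.

```bash
ls; mkdir -p pics
python3 - <<'E'
from rig import readout, viewer, robot
import cv2,numpy as np
s=readout.read_state();print(s)
a=[viewer.camera(n) for n in("scene","top")]
for n,i in zip(("scene","top"),a):
    cv2.imwrite(f"pics/{n}0.png",i[:,:,::-1]); print(n,viewer.get_calibration(n))
E
```

```text
pics
{'clock': 0.0, 'q': array([ 8.95703037e-01,  1.81508622e-01,  1.60794677e+00, -2.81722941e-05,
        1.35383289e+00, -2.06283806e-01]), 'qvel': array([ 9.56815822e-04, -1.56522308e-04, -4.06267416e-05, -1.38075295e-04,
        2.39209779e-03,  1.28886670e-03]), 'effort': array([-2.57219026e-04, -4.33859789e+01, -3.41852689e+01,  7.03492085e-02,
        3.86060856e-02, -1.60154650e-04]), 'ee_pos': array([0.25962405, 0.51277835, 0.40385774]), 'eef_rot': array([ 2.32261003e-01,  9.72653128e-01, -7.72679726e-04, -3.49206568e-04]), 'ft_force': array([ 0.2809692 , -0.53546437,  0.18182733]), 'ft_torque': array([ 0.00107908,  0.02224425, -0.04089305]), 'finger_force': 0.0, 'gripper_width': 0.08802308031973931}
scene {'mtx': array([[468.23352521,   0.        , 281.08575033],
       [  0.        , 468.23352521, 210.40087976],
       [  0.        ,   0.        ,   1.        ]]), 'k1': -0.11333328981377234, 'R': array([[ 0.69054044, -0.7232879 ,  0.00291678],
       [-0.45837152, -0.44073072, -0.77178494],
       [ 0.55950822,  0.53161174, -0.63587696]]), 't': array([-0.35219846,  0.28340001,  0.97282994])}
top {'mtx': array([[390.44362262,   0.        , 283.95819106],
       [  0.        , 390.44362262, 205.94623847],
       [  0.        ,   0.        ,   1.        ]]), 'k1': -0.017090896206511712, 'R': array([[-0.02366872, -0.99955865, -0.01795239],
       [-0.98454996,  0.02642224, -0.17309891],
       [ 0.17349686,  0.01357799, -0.98474082]]), 't': array([0.02751293, 0.5311272 , 1.01091779])}
```

View pics/top0.png

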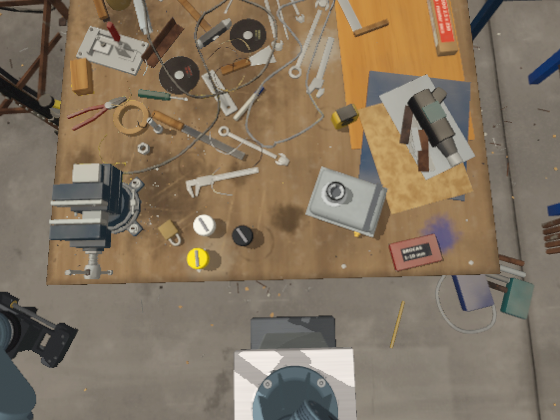

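View pics/scene0.png

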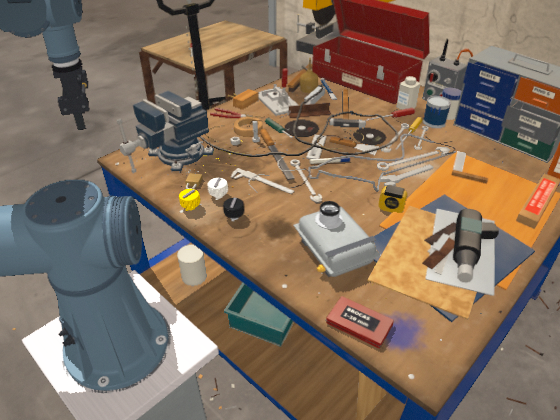

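The top view shows the black cap with its grey rib at about (242,235), and the tank neck at about (336,190). The white and yellow caps beside it are the look-alikes.

```bash
cat > h.py <<'E'
from rig import readout, viewer, robot
import cv2,numpy as np
from scipy.spatial.transform import Rotation as Ro
def unproj(c,u,v,z):
    p=cv2.undistortPoints(np.array([[[u,v]]],float),c['mtx'],np.array([c['k1'],0,0,0.]),None,None)[0,0] if True else 0
    d=c['R'].T@np.array([p[0],p[1],1]); o=-c['R'].T@c['t']
    return o+d*(z-o[2])/d[2]
def proj(c,X):
    return cv2.projectPoints(np.array(X,float).reshape(-1,1,3),cv2.Rodrigues(c['R'])[0],c['t'],c['mtx'],np.array([c['k1'],0,0,0.]))[0][:,0]
def shift(pos,R):  # pos: desired tcp, R: desired Rotation
    s=readout.read_state(); R0=Ro.from_quat(s['eef_rot'])
    return np.round(R0.inv().apply(np.array(pos)-s['ee_pos'])/0.8,4), np.round((R0.inv()*R).as_rotvec()/np.pi,4)
def down(yaw): # tool x axis at world yaw, z down
    return Ro.from_matrix(np.array([[np.cos(yaw),np.sin(yaw),0],[np.sin(yaw),-np.cos(yaw),0],[0,0,-1]]))
E
python3 - <<'E'
from h import *
t=viewer.get_calibration('top');sc=viewer.get_calibration('scene')
cap=unproj(t,242,234,.05);nk=unproj(t,336,190,.115)
print(cap,nk,proj(sc,[cap,nk]))
for p in [(306,209,0.075),(376,236,.075),(386,177,.075),(322,168,.075)]: print(unproj(t,*p))
s=readout.read_state();R0=Ro.from_quat(s['eef_rot']);print(R0.as_matrix())
w=viewer.get_calibration('wrist');print(w, R0.inv().apply(-w['R'].T@w['t']-s['ee_pos']), R0.as_matrix().T@w['R'].T)
yaw0=np.arctan2(R0.as_matrix()[1,0],R0.as_matrix()[0,0]);print(yaw0)
print(shift([cap[0],cap[1],.36],down(yaw0)))
E
```

```text
[0.45797527 0.12793447 0.05      ] [ 0.55721232 -0.12015513  0.115     ] [[233.65070566 202.45533044]
 [329.91382907 207.21847002]]
[ 0.51694217 -0.04402114  0.075     ]
[ 0.44120295 -0.22285718  0.075     ]
[ 0.59751207 -0.25950547  0.075     ]
[ 0.62699641 -0.09052585  0.075     ]
[[-8.92127358e-01  4.51783070e-01 -9.13243464e-04]
 [ 4.51783908e-01  8.92126607e-01 -1.19045548e-03]
 [ 2.76901159e-04 -1.47462661e-03 -9.99998874e-01]]
{'mtx': array([[361.75117913,   0.        , 283.43379954],
       [  0.        , 361.75117913, 210.92003828],
       [  0.        ,   0.        ,   1.        ]]), 'k1': -0.04092848024713461, 'R': array([[ 0.45120875,  0.89241787, -0.00100676],
       [ 0.84869148, -0.42875123,  0.30966942],
       [ 0.27592288, -0.14057998, -0.95084375]]), 't': array([-0.57535089, -0.04273169,  0.38983986])} [0.08040357 0.00092608 0.02061951] [[ 6.44087181e-04 -9.50758048e-01 -3.09933410e-01]
 [ 9.99999683e-01  4.67417944e-04  6.44285510e-04]
 [-4.67691197e-04 -3.09933727e-01  9.50758048e-01]]
2.672828693673969
(array([-0.4385, -0.3171,  0.0553]), array([-0.0005, -0.0001,  0.    ]))
```

```bash
python3 -m crank '[[[-0.4385,-0.3171,0.06],[0,0,0.35],1],[[-0.4385,-0.3171,0.06],[0,0,0.35],1],[[-0.4385,-0.3171,0.06],[0,0,0.35],1],[[-0.4385,-0.3171,0.06],[0,0,0.35],1],[[-0.4385,-0.3171,0.06],[0,0,0.35],1],[[-0.4385,-0.3171,0.06],[0,0,0.35],1],[[-0.4385,-0.3171,0.06],[0,0,0.35],1],[[-0.4385,-0.3171,0.06],[0,0,0.35],1],[[-0.4385,-0.3171,0.06],[0,0,0.35],1],[[-0.4385,-0.3171,0.06],[0,0,0.35],1],[[-0.4385,-0.3171,0.06],[0,0,0.35],1],[[-0.4385,-0.3171,0.06],[0,0,0.35],1]]' | tail -3
python3 - <<'E'
from h import *
s=readout.read_state();c=viewer.get_calibration('wrist');i=viewer.camera('wrist')
cv2.imwrite('pics/w1.png',i[:,:,::-1]);np.savez('w1.npz',**c);print(s['clock'],s['ee_pos'],s['eef_rot'],s['q'])
E
```

```text
ft_force: [-0.4, 0.7, 1.0]
gripper_width: 0.0885
finger_force: 0.0
1.1 [0.45944975 0.1248339  0.35604354] [ 7.07978636e-01  7.06233585e-01 -5.97224235e-04  1.32327397e-04] [ 1.56001063e-02  8.53873601e-03  1.89762412e+00 -1.08048258e-03
  1.23610472e+00  1.84232416e-02]
```

View pics/w1.png

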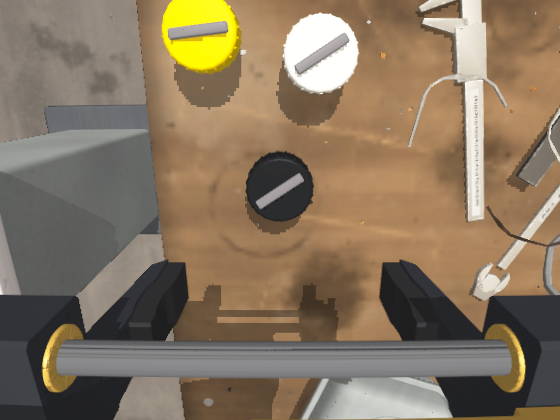

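The wrist view shows the black cap at about (280,187), with its rib running from (259,205) to (302,178). I'll measure it numerically.

```bash
cat >> h.py <<'E'
def rib(img,c,u,v,z,rad=32):
    """grey rib blob near u,v -> world centre and yaw at height z"""
    hsv=cv2.cvtColor(img,cv2.COLOR_RGB2HSV); m=((hsv[:,:,2]>85)&(hsv[:,:,1]<60)).astype('uint8')
    k=np.zeros_like(m);cv2.circle(k,(u,v),rad,1,-1);m&=k
    n,l,st,ce=cv2.connectedComponentsWithStats(m);j=1+np.argmax(st[1:,4])
    ys,xs=np.nonzero(l==j);(r)=cv2.minAreaRect(np.c_[xs,ys].astype(np.float32))
    b=cv2.boxPoints(r);e=[(b[a]+b[(a+1)%4])/2 for a in range(4)]
    if np.hypot(*(e[0]-e[2]))<np.hypot(*(e[1]-e[3])): e=e[1:]
    P,Q=unproj(c,*e[0],z),unproj(c,*e[2],z)
    return (P+Q)/2,np.arctan2(*(Q-P)[1::-1]),np.linalg.norm(P-Q),st[j,4],r[0]
E
python3 - <<'E'
from h import *
c=dict(np.load('w1.npz'));i=cv2.imread('pics/w1.png')[:,:,::-1].copy()
print(rib(i,c,280,188,.052,28))
# black disc from top outline
g=i.max(2);m=(g<60).astype('uint8');k=np.zeros_like(m);cv2.circle(k,(280,188),45,1,-1);m&=k
ys,xs=np.nonzero(m);print(xs.min(),xs.max(),ys.min(),ys.max())
print(unproj(c,280,186,.048))
E
```

```text
(array([0.45677291, 0.13091279, 0.052     ]), np.float64(-2.5512507357233933), np.float64(0.04294557101269275), np.int32(528), (279.7532958984375, 190.4217529296875))
246 313 152 220
[0.4571711  0.13373307 0.048     ]
```

Run:
```python
from h import *
print(shift([.4568,.1311,.183],down(np.pi/2)))
```

```text
(array([ 0.0057, -0.002 ,  0.2164]), array([-0.0004, -0.    , -0.0005]))
```

```bash
python3 -m crank '[[[0.006,-0.002,0.03],[0,0,-0.0005],1],[[0.006,-0.002,0.08],[0,0,-0.0005],1],[[0.006,-0.002,0.13],[0,0,-0.0005],1],[[0.006,-0.002,0.17],[0,0,-0.0005],1],[[0.006,-0.002,0.2],[0,0,-0.0005],1],[[0.006,-0.002,0.2164],[0,0,-0.0005],1],[[0.006,-0.002,0.2164],[0,0,-0.0005],1],[[0.006,-0.002,0.2164],[0,0,-0.0005],0],[[0.006,-0.002,0.2164],[0,0,-0.0005],0],[[0.006,-0.002,0.2164],[0,0,-0.0005],0],[[0.006,-0.002,0.2164],[0,0,-0.0005],0],[[0.006,-0.002,0.2164],[0,0,-0.0005],0]]' | tail -8
python3 - <<'E'
from h import *
s=readout.read_state();c=viewer.get_calibration('wrist');i=viewer.camera('wrist')
cv2.imwrite('pics/w2.png',i[:,:,::-1]);np.savez('w2.npz',**c);print(s)
E
```

```text
clock: 2.15
ee_pos: [0.4569, 0.1331, 0.1847]
eef_rot: [0.706, 0.709, 0.001, 0.001]
ft_force: [-1.0, -0.3, 0.9]
gripper_width: 0.0569
finger_force: 0.3
{'clock': 2.15, 'q': array([3.33466791e-02, 2.98143662e-01, 1.98845704e+00, 2.72701970e-05,
       8.53115809e-01, 2.91867882e-02]), 'qvel': array([-1.88572307e-03,  6.97900364e-03,  6.79361344e-03,  5.76886006e-06,
        4.41435276e-03, -8.93838355e-04]), 'effort': array([-5.90527605e-03, -3.84414661e+01, -2.39059979e+01,  5.11731778e-02,
       -3.03639499e-01, -2.53582148e-03]), 'ee_pos': array([0.4569254 , 0.13311111, 0.18465146]), 'eef_rot': array([7.05640546e-01, 7.08569362e-01, 6.90766154e-04, 6.34762223e-04]), 'ft_force': array([-0.97699566, -0.26469607,  0.90623498]), 'ft_torque': array([-0.09124636,  0.23261343,  0.00179995]), 'finger_force': 0.3204029266635189, 'gripper_width': 0.056933028024491204}
```

View pics/w2.png

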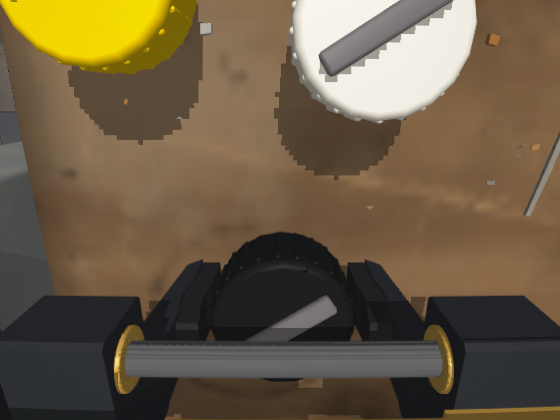

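```bash
python3 -m crank '[[[0,0,0],[0,0,0],0],[[0,0,0],[0,0,0],0],[[0,0,0],[0,0,0],0]]' | tail -8
python3 - <<'E'
from h import *
s=readout.read_state();np.savez('grasp.npz',p=s['ee_pos'],q=s['eef_rot']); print(s['ft_force'],s['ft_torque'])
R=Ro.from_quat(s['eef_rot']);M=R.as_matrix();print('yaw',np.arctan2(M[1,0],M[0,0]),'cap y offset',)
c=dict(np.load('w2.npz'));i=cv2.imread('pics/w2.png')[:,:,::-1].copy()
for y in (.128,.131,.134):
  a=np.linspace(0,2*np.pi,9)
  print(y,proj(c,np.c_[.4568+.028*np.cos(a),y+.028*np.sin(a),0*a+.048]).round().astype(int).tolist())
print(rib(i,c,300,320,.052,45))
nk=np.array([.557,-.120]);yaw=.58
print(shift([*(nk-.09*np.array([np.cos(yaw),np.sin(yaw)])),.37],down(yaw)))
E
```

```text
clock: 2.45
ee_pos: [0.457, 0.133, 0.1845]
eef_rot: [0.706, 0.708, 0.001, 0.0]
ft_force: [-1.3, 1.3, 6.1]
gripper_width: 0.0554
finger_force: 30.0
[-1.32774886  1.25178237  6.10959112] [ 0.02707891  0.34257443 -0.04242349]
yaw 1.5745438514363315 cap y offset
0.128 [[354, 333], [335, 287], [280, 266], [226, 287], [207, 332], [231, 374], [280, 390], [330, 374], [354, 333]]
0.131 [[354, 326], [335, 280], [280, 259], [225, 279], [206, 326], [230, 368], [280, 384], [330, 368], [354, 326]]
0.134 [[355, 319], [336, 272], [280, 251], [225, 272], [206, 319], [230, 362], [280, 378], [330, 362], [355, 319]]
(array([0.4654364 , 0.13681728, 0.052     ]), np.float64(-2.5457053158084264), np.float64(0.024266078970125275), np.int32(985), (304.565185546875, 318.8797607421875))
(array([-0.378 ,  0.0298, -0.2319]), array([ 3.000e-04, -3.000e-04,  3.166e-01]))
```

```bash
python3 -m crank '[[[0,0,-0.05],[0,0,0],0],[[0,0,-0.1],[0,0,0],0],[[0,0,-0.15],[0,0,0.04],0],[[-0.05,0.004,-0.19],[0,0,0.08],0],[[-0.1,0.008,-0.23],[0,0,0.12],0],[[-0.15,0.012,-0.23],[0,0,0.16],0],[[-0.2,0.016,-0.23],[0,0,0.2],0],[[-0.25,0.02,-0.23],[0,0,0.24],0],[[-0.3,0.025,-0.23],[0,0,0.28],0],[[-0.35,0.03,-0.23],[0,0,0.3166],0],[[-0.378,0.03,-0.232],[0,0,0.3166],0],[[-0.378,0.03,-0.232],[0,0,0.3166],0]]' | tail -8
python3 - <<'E'
from h import *
s=readout.read_state();c=viewer.get_calibration('wrist');i=viewer.camera('wrist')
cv2.imwrite('pics/w3.png',i[:,:,::-1]);np.savez('w3.npz',**c);print(s['q'],s['ft_force'])
E
```

```text
clock: 3.45
ee_pos: [0.4816, -0.1746, 0.3695]
eef_rot: [0.959, 0.283, -0.0, 0.001]
ft_force: [-0.5, -0.7, -2.0]
gripper_width: 0.0553
finger_force: 30.0
[-0.57928916  0.07508285  1.79928937 -0.00196028  1.26509849  0.41755455] [-0.48840559 -0.70621502 -1.98558953]
```

View pics/w3.png

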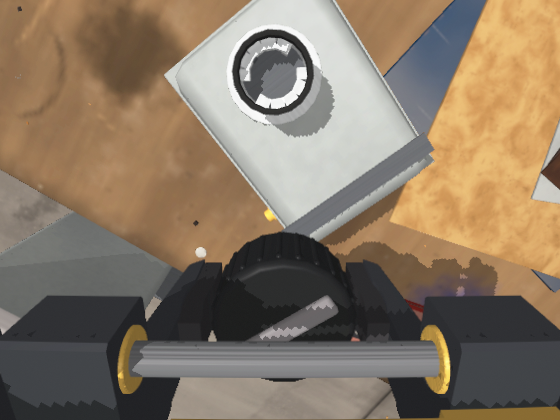

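Run:
```python
from h import *
c=dict(np.load('w3.npz'));i=cv2.imread('pics/w3.png')[:,:,::-1].copy()
m=((i.max(2)<50)).astype('uint8');k=np.zeros_like(m);cv2.circle(k,(273,72),46,1,-1);m&=k
cs=max(cv2.findContours(m,cv2.RETR_EXTERNAL,cv2.CHAIN_APPROX_NONE)[0],key=len)
h=cv2.convexHull(cs)[:,0].astype(float)
for z in(.1165,):
  W=np.array([unproj(c,*p,z) for p in h]);(x,y),r=cv2.minEnclosingCircle(W[:,:2].astype(np.float32))
  A=np.c_[2*W[:,:2],np.ones(len(W))];sol=np.linalg.lstsq(A,(W[:,:2]**2).sum(1),rcond=None)[0];print('circ',x,y,r,sol[:2],np.sqrt(sol[2]+sol[:2]@sol[:2]))
g=cv2.cvtColor(i,cv2.COLOR_RGB2GRAY)
for l in cv2.createLineSegmentDetector().detect(g)[0][:,0]:
  L=np.hypot(l[2]-l[0],l[3]-l[1])
  if L>45 and 160<min(l[0],l[2]) and max(l[0],l[2])<440 and max(l[1],l[3])<240:
    for z in(.075,):
      P,Q=unproj(c,l[0],l[1],z),unproj(c,l[2],l[3],z);print(l.round(),z,np.linalg.norm(P-Q).round(3),np.arctan2(*(Q-P)[1::-1])%np.pi)
cr=cv2.resize(i[20:140,215:345],None,fx=5,fy=5,interpolation=cv2.INTER_CUBIC)
cv2.imwrite('pics/c3.png',cr[:600,:,::-1])
```

```text
circ 0.5570458769798279 -0.11704792082309723 0.02272156812250614 [ 0.55708647 -0.11766673] 0.022031405419452872
[250.   0. 162.  75.] 0.075 0.08 2.782913211017755
[418. 133. 383.  76.] 0.075 0.05 1.2122870971547315
[284. 228. 419. 135.] 0.075 0.126 2.7820152308989163
[164.  75. 266. 206.] 0.075 0.122 1.2075626349676938
[416. 161. 309. 234.] 0.075 0.101 2.7811538709585566
[380.  72. 335.   0.] 0.075 0.057 1.2115948120020188
[332.   0. 416. 134.] 0.075 0.111 1.2121027434625309
[265. 201. 177.  89.] 0.075 0.105 1.2104950548335007
[317. 240. 419. 169.] 0.075 0.097 2.7972913296082416
[414. 136. 329.   0.] 0.075 0.113 1.212238634387094
[423.  35. 385.  76.] 0.075 0.037 2.987906386799671
[179.  87. 286. 223.] 0.075 0.13 1.2109362735798819
[234.  21. 182.  65.] 0.075 0.047 2.781838106879228
[184.  59. 254.   1.] 0.075 0.063 2.7819369504051146
```

View pics/c3.png

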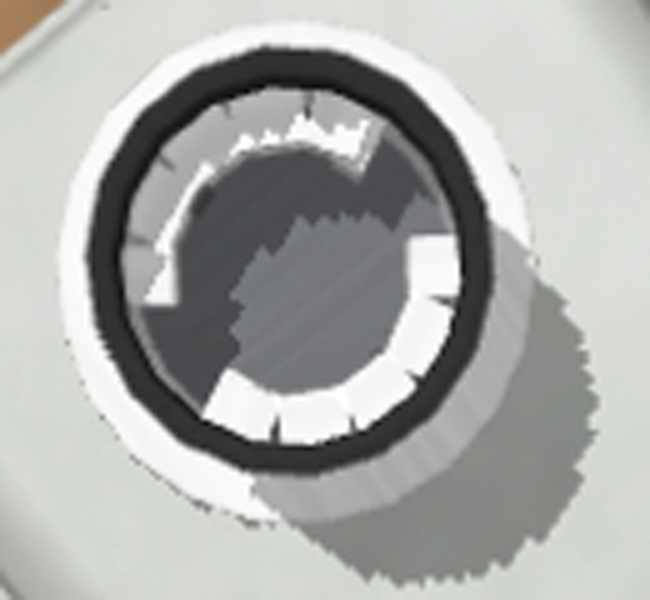

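The crop shows the seal ring at about (273,72) in the full picture. The notches lie along the lower-left to upper-right diagonal, which matches the tank's x yaw of -0.36.

Run:
```python
from h import *
from scipy.optimize import least_squares
c=dict(np.load('w3.npz'));a=np.linspace(0,2*np.pi,200)
ext=lambda x,r,z:(lambda p:np.r_[p.min(0),p.max(0)])(proj(c,np.c_[x[0]+r*np.cos(a),x[1]+r*np.sin(a),0*a+z]))
m=np.array([232.6,29,313.4,115])
s=least_squares(lambda x:ext(x,.025,.1165)-m,[.557,-.12]);print(s.x,s.fun)
i=cv2.imread('pics/w3.png')
# cap top-face bottom edge/ side edges in hand: dark mask column profile
g=i.max(2);print('col260',g[330:400:2,285].tolist())
M=np.load('grasp.npz');s2=readout.read_state();R=Ro.from_quat(s2['eef_rot']);T=R.as_matrix();print('yaw',np.arctan2(T[1,0],T[0,0]),'q',s2['q'][5])
# cap circle in tool frame for x offsets at z=.1845-.048 ahead
for off in(-.003,-.0015,0,.0015):
  W=s2['ee_pos']+R.apply(np.c_[off+.028*np.cos(a),0*a,0*a]+np.c_[0*a,.028*np.sin(a),0*a+.1365]);p=proj(c,W);print(off,p.min(0),p.max(0))
yaw=-.36+ (1.5745-.5925); print('yaw target',yaw)
d=np.array([np.cos(yaw),np.sin(yaw)])
print(shift([*(s.x+.001*d),.107+.012+.1845],down(yaw)))
```

```text
[ 0.5564991  -0.11898361] [-0.98270438 -0.6584985   0.98216284  0.8051966 ]
col260 [168, 167, 164, 155, 103, 99, 76, 92, 105, 126, 108, 131, 133, 123, 127, 140, 152, 152, 141, 139, 137, 133, 131, 123, 55, 30, 154, 155, 152, 149, 147, 146, 145, 146, 149]
yaw 0.5756375040813538 q 0.41948071172687657
-0.003 [203.26108748 258.08592067] [351.08279871 383.32980491]
-0.0015 [202.96530865 254.21784485] [351.32923132 380.4133622 ]
0 [202.66796866 250.32008311] [351.57696253 377.47513971]
0.0015 [202.36906277 246.3924059 ] [351.82599635 374.51494916]
yaw target 0.622
(array([ 0.1162, -0.0047,  0.0819]), array([ 0.    ,  0.0001, -0.0148]))
```

```bash
python3 -m crank '[[[0.04,-0.002,0],[0,0,-0.0148],0],[[0.08,-0.0035,0],[0,0,-0.0148],0],[[0.1168,-0.0047,0.0],[0,0,-0.0148],0],[[0.1168,-0.0047,0.03],[0,0,-0.0148],0],[[0.1168,-0.0047,0.06],[0,0,-0.0148],0],[[0.1168,-0.0047,0.0819],[0,0,-0.0148],0],[[0.1168,-0.0047,0.0819],[0,0,-0.0148],0],[[0.1168,-0.0047,0.0819],[0,0,-0.0148],0]]' | tail -8
python3 - <<'E'
from h import *
s=readout.read_state();c=viewer.get_calibration('wrist');i=viewer.camera('wrist')
cv2.imwrite('pics/w4.png',i[:,:,::-1]);np.savez('w4.npz',**c);print(s['q'],s['ft_force'],s['ft_torque'],s['ee_pos'])
yaw=.622;d=np.array([np.cos(yaw),np.sin(yaw)])
print(shift([*(np.array([.5565,-.119])+.0015*d),.107+.012+.1845],down(yaw)))
E
```

```text
clock: 4.17
ee_pos: [0.5573, -0.1136, 0.3029]
eef_rot: [0.951, 0.309, -0.001, -0.001]
ft_force: [-0.6, 0.5, -1.1]
gripper_width: 0.0552
finger_force: 30.0
[-4.09799338e-01  2.79486804e-01  1.70765141e+00  2.39474940e-04
  1.15747282e+00  5.32846078e-01] [-0.64551676  0.49190416 -1.13481788] [-0.01368645  0.12993964  0.05384494] [ 0.55729118 -0.11361416  0.3028543 ]
(array([-0.003 ,  0.004 ,  0.0008]), array([-0.0001,  0.    ,  0.0018]))
```

View pics/w4.png

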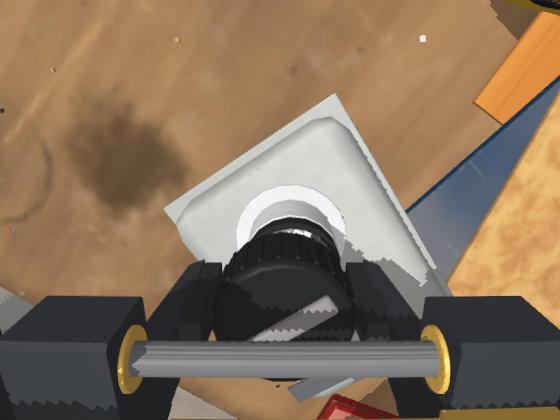

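```bash
python3 -m crank '[[[-0.003,0.004,0],[0,0,0.0018],0],[[-0.003,0.004,0],[0,0,0.0018],0],[[-0.003,0.004,0],[0,0,0.0018],0]]' | tail -8
python3 - <<'E'
from h import *
yaw=.622;d=np.array([np.cos(yaw),np.sin(yaw)])
print(shift([*(np.array([.5565,-.119])+.0015*d),.107+.012+.1845],down(yaw)))
s=readout.read_state();print(s['clock'],s['ee_pos'],s['qvel'])
c=viewer.get_calibration('wrist');i=viewer.camera('wrist')
cv2.imwrite('pics/w5.png',cv2.resize(i[170:330,190:380],None,fx=3.5,fy=3.5,interpolation=cv2.INTER_CUBIC)[:,:,::-1])
a=np.linspace(.5,2.6,6)
for dx,dy in((0,0),(.003,0),(0,.003)):
  t=a+yaw-np.pi/2; print(((proj(c,np.c_[.5565+dx+.025*np.cos(t),-.119+dy+.025*np.sin(t),0*a+.1165])-[190,170])*3.5).round().astype(int).tolist())
E
```

```text
clock: 4.47
ee_pos: [0.558, -0.1194, 0.3049]
eef_rot: [0.952, 0.305, 0.001, 0.001]
ft_force: [0.3, -0.4, -2.4]
gripper_width: 0.0555
finger_force: 30.0
(array([ 0.0006, -0.0015,  0.0018]), array([ 0.0006, -0.0003, -0.0005]))
4.4667 [ 0.55803847 -0.11936779  0.30494616] [ 0.00290766  0.00422951  0.00623585  0.00116738 -0.00113246 -0.00099222]
[[470, 251], [424, 199], [358, 170], [284, 168], [216, 195], [168, 245]]
[[483, 235], [437, 183], [371, 153], [296, 152], [228, 179], [180, 229]]
[[454, 239], [407, 188], [341, 158], [266, 156], [198, 184], [150, 234]]
```

View pics/w5.png

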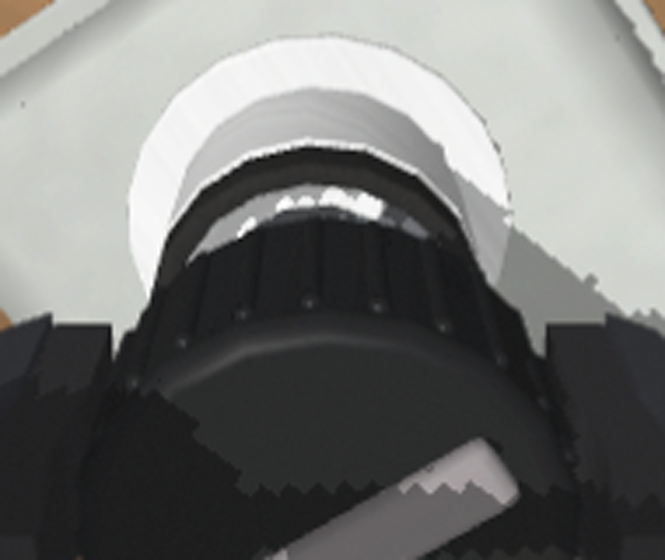

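```bash
python3 -m crank '[[[0.0003,-0.001,0.005],[0.0006,-0.0003,-0.0005],0],[[0.0003,-0.001,0.010],[0.0006,-0.0003,-0.0005],0],[[0.0003,-0.001,0.0145],[0.0006,-0.0003,-0.0005],0],[[0.0003,-0.001,0.0145],[0.0006,-0.0003,-0.0005],0]]' | tail -8;  python3 -m crank '[[[0,0,0.0015],[0,0,0],0],[[0,0,0.003],[0,0,0],0],[[0,0,0.003],[0,0,0],0]]' | tail -8
python3 - <<'E'
from h import *
s=readout.read_state();print(s['ft_force'],s['ft_torque'],s['ee_pos'],s['ee_pos'][2]-.1845-.107)
yaw=.622;d=np.array([np.cos(yaw),np.sin(yaw)])
print(shift([*(np.array([.5565,-.119])+.0015*d),s['ee_pos'][2]],down(yaw)))
E
```

```text
clock: 4.85
ee_pos: [0.5573, -0.1181, 0.2912]
eef_rot: [0.952, 0.306, -0.001, -0.001]
ft_force: [1.0, 1.0, -2.4]
gripper_width: 0.0556
finger_force: 30.0
clock: 5.1
ee_pos: [0.5575, -0.1181, 0.2894]
eef_rot: [0.952, 0.306, -0.001, -0.001]
ft_force: [1.2, -0.2, -3.0]
gripper_width: 0.0551
finger_force: 30.0
[ 1.2444827  -0.17137417 -3.02401708] [ 0.08482138 -0.08587894 -0.01695592] [ 0.55751394 -0.11809827  0.28943764] -0.0020623624542312063
(array([ 0.0002,  0.0002, -0.    ]), array([-0.0006,  0.0003,  0.0002]))
```

```bash
for k in 1; do python3 -m crank '[[[0,0,0.0012],[0,0,0],0],[[0,0,0.0025],[0,0,0],0],[[0,0,0.0025],[0,0,0],0]]' | sed -n '/ee_pos\|ft_f/p'; python3 -m crank '[[[0,0,0.0012],[0,0,0],0],[[0,0,0.0025],[0,0,0],0],[[0,0,0.0025],[0,0,0],0],[[0,0,0.0025],[0,0,0],0]]' | sed -n '/ee_pos\|ft_f/p';python3 -m crank '[[[0,0,0.0012],[0,0,0],0],[[0,0,0.0025],[0,0,0],0],[[0,0,0.0025],[0,0,0],0],[[0,0,0.0025],[0,0,0],0]]' | sed -n '/ee_pos\|ft_f/p'; done
python3 - <<'E'
from h import *
s=readout.read_state();print(s['ft_force'],s['ft_torque'],s['ee_pos'],s['ee_pos'][2]-.1845-.107)
E
```

```text
ee_pos: [0.5575, -0.1181, 0.2876]
ft_force: [0.8, 0.5, -2.1]
ee_pos: [0.5576, -0.1181, 0.2856]
ft_force: [2.5, 1.3, -2.9]
ee_pos: [0.5576, -0.1181, 0.2838]
ft_force: [3.4, 2.0, -1.6]
[ 3.4019582   2.04027648 -1.59571222] [ 0.21779696 -0.49535433 -0.03660609] [ 0.55763566 -0.11812893  0.28377859] -0.007721410941496379
```

```bash
F='/ee_pos\|ft_f/p'; python3 -m crank '[[[0.0008,0,0.0012],[0,0,0],0],[[0.0008,0,0.002],[0,0,0],0],[[0.0008,0,0.002],[0,0,0],0],[[0.0008,0,0.002],[0,0,0],0]]' | sed -n $F; python3 -m crank '[[[0,0,0.0013],[0,0,0],0],[[0,0,0.0013],[0,0,0],0],[[0,0,0.0013],[0,0,0],0]]' | sed -n $F; python3 -m crank '[[[0,0,0.0013],[0,0,0],0],[[0,0,0.0013],[0,0,0],0],[[0,0,0.0013],[0,0,0],0]]' | sed -n $F
```

```text
ee_pos: [0.558, -0.1179, 0.2823]
ft_force: [1.3, -0.6, 2.8]
ee_pos: [0.558, -0.1179, 0.2812]
ft_force: [1.4, -0.5, 3.3]
ee_pos: [0.558, -0.1179, 0.2801]
ft_force: [0.6, 0.0, 3.7]
```

```bash
F='/ee_pos\|ft_f/p'; python3 -m crank '[[[0,0,0.001],[0,0,0],0],[[0,0,0.001],[0,0,0],0],[[0,0,0.001],[0,0,0],0]]' | sed -n $F; python3 -m crank '[[[0,0,0.001],[0,0,0],0],[[0,0,0.001],[0,0,0],0],[[0,0,0.001],[0,0,0],0]]' | sed -n $F
```

```text
ee_pos: [0.558, -0.1179, 0.2793]
ft_force: [0.7, 0.6, 4.4]
ee_pos: [0.5581, -0.1179, 0.2785]
ft_force: [1.2, -0.0, 3.8]
```

```bash
F='/ee_pos\|ft_f/p'; python3 -m crank '[[[0,0,0.001],[0,0,0],0],[[0,0,0.001],[0,0,0],0],[[0,0,0.001],[0,0,0],0]]' | sed -n $F; python3 -m crank '[[[0,0,0.001],[0,0,0],0],[[0,0,0.001],[0,0,0],0],[[0,0,0.001],[0,0,0],0]]' | sed -n $F
```

```text
ee_pos: [0.5581, -0.1179, 0.2778]
ft_force: [0.2, -0.9, 5.2]
ee_pos: [0.558, -0.1179, 0.277]
ft_force: [0.0, -0.7, 5.4]
```

```bash
F='/ee_pos\|ft_f/p'; python3 -m crank '[[[0,0,0.001],[0,0,0],0],[[0,0,0.001],[0,0,0],0],[[0,0,0.001],[0,0,0],0]]' | sed -n $F; python3 -m crank '[[[0,0,0.001],[0,0,0],0],[[0,0,0.001],[0,0,0],0],[[0,0,0.001],[0,0,0],0]]' | sed -n $F
```

```text
ee_pos: [0.558, -0.1179, 0.2763]
ft_force: [0.5, -0.4, 6.2]
ee_pos: [0.5581, -0.1179, 0.2756]
ft_force: [-0.9, -0.4, 7.0]
```

```bash
F='/ee_pos\|ft_f/p'; python3 -m crank '[[[0,0,0.001],[0,0,0],0],[[0,0,0.001],[0,0,0],0],[[0,0,0.001],[0,0,0],0]]' | sed -n $F; python3 -m crank '[[[0,0,0.001],[0,0,0],0],[[0,0,0.001],[0,0,0],0],[[0,0,0.001],[0,0,0],0]]' | sed -n $F
```

```text
ee_pos: [0.5581, -0.1179, 0.2755]
ft_force: [-2.2, 0.8, 13.0]
ee_pos: [0.5581, -0.1179, 0.2754]
ft_force: [-5.3, 1.9, 16.9]
```

Bottomed at TCP z ≈ 0.2755. I'll back off slightly, then start turning.

```bash
F='/ee_pos\|ft_f/p'; python3 -m crank '[[[0,0,-0.0006],[0,0,0],0],[[0,0,-0.0011],[0,0,0],0],[[0,0,-0.0011],[0,0,0],0]]' | sed -n $F
cat > st.py <<'E'
from h import *
s=readout.read_state();M=Ro.from_quat(s['eef_rot']).as_matrix()
print('t',s['clock'],'yaw',np.arctan2(M[1,0],M[0,0]).round(3),'z',s['ee_pos'].round(4),'F',s['ft_force'].round(1),'T',s['ft_torque'].round(2),'q6',s['q'][5].round(2),s['effort'][5].round(2))
E
python3 st.py; python3 -m crank '[[[0,0.0001,0],[0,0,0.015],0],[[0,0.0002,0],[0,0,0.03],0],[[0,0.0002,0],[0,0,0.03],0],[[0,0.0002,0],[0,0,0.03],0]]' >/dev/null;python3 st.py
```

```text
ee_pos: [0.5581, -0.1179, 0.2755]
ft_force: [-3.2, -0.1, 11.1]
t 9.1 yaw 0.623 z [ 0.5581 -0.1179  0.2755] F [-3.2 -0.1 11.1] T [-0.01  0.5  -0.04] q6 0.53 -0.02
t 9.4333 yaw 0.528 z [ 0.5584 -0.1181  0.2755] F [-1.2  1.1 10.4] T [-0.08  0.25  0.02] q6 0.63 0.11
```

```bash
for k in 1; do python3 -m crank '[[[0,0.0002,0],[0,0,0.02],0],[[0,0.0004,0],[0,0,0.04],0],[[0,0.0004,0],[0,0,0.04],0],[[0,0.0004,0],[0,0,0.04],0]]' >/dev/null;python3 st.py; python3 -m crank '[[[0,0.0002,0],[0,0,0.02],0],[[0,0.0004,0],[0,0,0.04],0],[[0,0.0004,0],[0,0,0.04],0],[[0,0.0004,0],[0,0,0.04],0]]' >/dev/null;python3 st.py; done
```

```text
t 9.7667 yaw 0.402 z [ 0.5587 -0.1184  0.2755] F [-0.5  0.4  9. ] T [-0.16  0.17 -0.02] q6 0.75 0.11
t 10.1 yaw 0.277 z [ 0.5588 -0.1187  0.2755] F [ 0.4 -0.4  8.8] T [-0.07  0.14  0.02] q6 0.88 0.11
```

```bash
python3 -m crank '[[[0,0.0002,0],[0,0,0.02],0],[[0,0.0003,0],[0,0,0.03],0],[[0,0.0003,0],[0,0,0.03],0]]' >/dev/null;python3 st.py; python3 -m crank '[[[0,0.0002,0],[0,0,0.02],0],[[0,0.0003,0],[0,0,0.03],0],[[0,0.0003,0],[0,0,0.03],0]]' >/dev/null;python3 st.py
```

```text
t 10.35 yaw 0.181 z [ 0.5589 -0.1189  0.2755] F [ 0.3 -0.2  9.4] T [-0.07  0.09  0.03] q6 0.97 0.48
t 10.6 yaw 0.087 z [ 0.5589 -0.1192  0.2755] F [-0.4 -0.8  8.9] T [-0.03  0.12 -0.01] q6 1.07 0.48
```

```bash
python3 -m crank '[[[0,0.0002,0],[0,0,0.02],0],[[0,0.0003,0],[0,0,0.03],0],[[0,0.0003,0],[0,0,0.03],0]]' >/dev/null;python3 st.py; python3 -m crank '[[[0,0.0002,0],[0,0,0.02],0],[[0,0.0003,0],[0,0,0.03],0],[[0,0.0003,0],[0,0,0.03],0]]' >/dev/null;python3 st.py
```

```text
t 10.85 yaw -0.007 z [ 0.559  -0.1194  0.2755] F [ 0.3 -0.9  9.1] T [-0.13  0.16  0.06] q6 1.16 0.48
t 11.1 yaw -0.102 z [ 0.559  -0.1196  0.2756] F [ 0.  -1.4  9.1] T [-0.13  0.14  0.07] q6 1.25 0.48
```

```bash
cat > rb.py <<'E'
from h import *
import sys
def ang(i):
    g=i[290:342,235:350].astype(int); hs=cv2.cvtColor(i,cv2.COLOR_RGB2HSV)[290:342,235:350]
    m=((hs[:,:,2]>75)&(hs[:,:,1]<70)).astype('uint8'); n,l,st,ce=cv2.connectedComponentsWithStats(m)
    j=1+np.argmax(st[1:,4]);ys,xs=np.nonzero(l==j);return st[j].tolist(),cv2.fitLine(np.c_[xs,ys].astype(np.float32),cv2.DIST_L2,0,.01,.01).ravel().round(3)
for f in sys.argv[1:]: print(f,ang(cv2.imread(f)[:,:,::-1].copy()))
import glob
i=viewer.camera('wrist');n='pics/n%02d.png'%len(glob.glob('pics/n*'));cv2.imwrite(n,i[:,:,::-1]);print(n,ang(i))
E
python3 rb.py pics/w2.png pics/w3.png pics/w4.png; for k in 1 2 3;do python3 -c "
from h import *
s=readout.read_state();print(s['effort'].round(2),s['ft_torque'].round(3))"; done
```

```text
pics/w2.png ([23, 5, 79, 45, 1172], array([ 0.907, -0.42 , 70.389, 26.805], dtype=float32))
pics/w3.png ([13, 5, 90, 47, 1667], array([ 0.897, -0.442, 63.647, 31.615], dtype=float32))
pics/w4.png ([13, 5, 90, 47, 1664], array([ 0.897, -0.442, 63.71 , 31.605], dtype=float32))
pics/n00.png ([12, 6, 91, 46, 1664], array([ 0.898, -0.44 , 63.7  , 31.719], dtype=float32))
[ 1.100e-01 -4.076e+01 -2.584e+01  1.400e-01 -1.000e-02  1.900e-01] [-0.072  0.179  0.022]
[ 1.100e-01 -4.076e+01 -2.584e+01  1.400e-01 -1.000e-02  1.900e-01] [-0.072  0.179  0.022]
[ 1.100e-01 -4.076e+01 -2.584e+01  1.400e-01 -1.000e-02  1.900e-01] [-0.072  0.179  0.022]
```

View pics/n00.png

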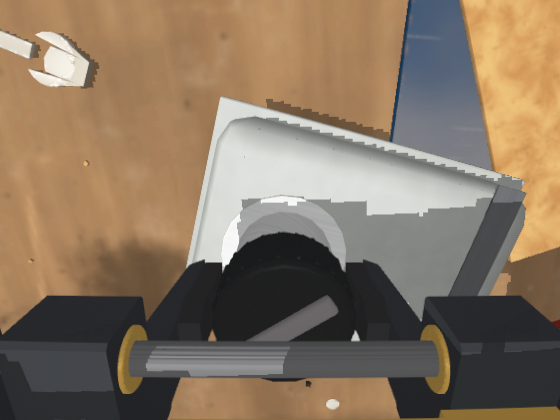

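The rib hasn't moved in the gripper and the torque is low, so the core is still being carried along. I'll go on in finer steps.

```bash
M() { python3 st.py; }; python3 -m crank '[[[0,0.0001,0],[0,0,0.01],0],[[0,0.0001,0],[0,0,0.01],0]]' >/dev/null;M; python3 -m crank '[[[0,0.0001,0],[0,0,0.01],0],[[0,0.0001,0],[0,0,0.01],0]]' >/dev/null;M; python3 -m crank '[[[0,0.0001,0],[0,0,0.01],0],[[0,0.0001,0],[0,0,0.01],0]]' >/dev/null;M; python3 -m crank '[[[0,0.0001,0],[0,0,0.01],0],[[0,0.0001,0],[0,0,0.01],0]]' >/dev/null;M; python3 -m crank '[[[0,0.0001,0],[0,0,0.01],0],[[0,0.0001,0],[0,0,0.01],0]]' >/dev/null;M
```

```text
t 11.3167 yaw -0.133 z [ 0.5589 -0.1198  0.2755] F [ 1.1 -0.6  9.2] T [-0.02  0.21  0.  ] q6 1.28 0.38
t 11.4833 yaw -0.164 z [ 0.5589 -0.1198  0.2755] F [ 0.6 -1.1  9. ] T [-0.07  0.1   0.05] q6 1.32 0.38
t 11.65 yaw -0.196 z [ 0.5589 -0.1199  0.2755] F [0.  0.1 9. ] T [-0.07  0.2   0.04] q6 1.35 0.38
t 11.8167 yaw -0.227 z [ 0.5589 -0.12    0.2755] F [-0.2 -0.3  9.8] T [0.   0.17 0.01] q6 1.38 0.38
t 11.9833 yaw -0.258 z [ 0.5589 -0.1201  0.2755] F [-0.1  0.1  8.6] T [-0.08  0.23  0.06] q6 1.41 0.38
```

```bash
M() { python3 st.py; }; python3 -m crank '[[[0,0.0001,0],[0,0,0.01],0],[[0,0.0001,0],[0,0,0.01],0]]' >/dev/null;M; python3 -m crank '[[[0,0.0001,0],[0,0,0.01],0],[[0,0.0001,0],[0,0,0.01],0]]' >/dev/null;M; python3 -m crank '[[[0,0.0001,0],[0,0,0.01],0],[[0,0.0001,0],[0,0,0.01],0]]' >/dev/null;M; python3 -m crank '[[[0,0.0001,0],[0,0,0.01],0],[[0,0.0001,0],[0,0,0.01],0]]' >/dev/null;M; python3 -m crank '[[[0,0.0001,0],[0,0,0.01],0],[[0,0.0001,0],[0,0,0.01],0]]' >/dev/null;M
```

```text
t 12.15 yaw -0.29 z [ 0.5589 -0.1201  0.2755] F [ 1.  -0.7  8.2] T [-0.04  0.1   0.08] q6 1.44 0.4
t 12.3167 yaw -0.321 z [ 0.5591 -0.1202  0.2756] F [1.9 0.3 7.9] T [-0.07 -0.12  0.04] q6 1.47 0.41
t 12.4833 yaw -0.353 z [ 0.5592 -0.1203  0.2756] F [2.6 0.1 7. ] T [-0.08 -0.28  0.14] q6 1.5 0.47
t 12.65 yaw -0.384 z [ 0.5591 -0.1204  0.2756] F [ 2.4 -0.7  7.6] T [-0.06 -0.26  0.27] q6 1.53 0.6
t 12.8167 yaw -0.415 z [ 0.5591 -0.1205  0.2756] F [ 2.8 -1.4  6.6] T [-0.08 -0.27  0.42] q6 1.57 0.74
```

The stop is at yaw ≈ -0.33, and the ratchet torque is now climbing.

```bash
M() { python3 st.py; }; python3 -m crank '[[[0,0.0001,0],[0,0,0.01],0],[[0,0.0001,0],[0,0,0.01],0]]' >/dev/null;M; python3 -m crank '[[[0,0.0001,0],[0,0,0.01],0],[[0,0.0001,0],[0,0,0.01],0]]' >/dev/null;M; python3 -m crank '[[[0,0.0001,0],[0,0,0.01],0],[[0,0.0001,0],[0,0,0.01],0]]' >/dev/null;M; python3 -m crank '[[[0,0.0001,0],[0,0,0.01],0],[[0,0.0001,0],[0,0,0.01],0]]' >/dev/null;M
```

```text
t 12.9833 yaw -0.447 z [ 0.5591 -0.1206  0.2756] F [ 2.2 -0.7  8. ] T [-0.07 -0.17  0.17] q6 1.6 0.45
t 13.15 yaw -0.478 z [ 0.5591 -0.1207  0.2756] F [ 2.9 -1.1  7.3] T [-0.08 -0.2   0.27] q6 1.63 0.59
t 13.3167 yaw -0.51 z [ 0.5589 -0.1207  0.2756] F [1.9 0.9 9.4] T [ 0.09  0.03 -0.07] q6 1.66 0.28
t 13.4833 yaw -0.541 z [ 0.5588 -0.1207  0.2756] F [-0.1  0.6 10.4] T [-0.01  0.26 -0.11] q6 1.69 0.27
```

```bash
python3 rb.py pics/n00.png; python3 st.py
```

```text
pics/n00.png ([12, 6, 91, 46, 1664], array([ 0.898, -0.44 , 63.7  , 31.719], dtype=float32))
pics/n01.png ([12, 6, 91, 46, 1665], array([ 0.898, -0.44 , 63.714, 31.749], dtype=float32))
t 13.5333 yaw -0.54 z [ 0.5587 -0.1207  0.2755] F [ 1.1 -1.   9.5] T [ 0.03  0.07 -0.08] q6 1.69 0.08
```

```bash
M() { python3 st.py; }; python3 -m crank '[[[0,0.0001,0],[0,0,0.01],0],[[0,0.0001,0],[0,0,0.01],0]]' >/dev/null;M; python3 -m crank '[[[0,0.0001,0],[0,0,0.01],0],[[0,0.0001,0],[0,0,0.01],0]]' >/dev/null;M; python3 -m crank '[[[0,0.0001,0],[0,0,0.01],0],[[0,0.0001,0],[0,0,0.01],0]]' >/dev/null;M; python3 -m crank '[[[0,0.0001,0],[0,0,0.01],0],[[0,0.0001,0],[0,0,0.01],0]]' >/dev/null;M
```

```text
t 13.7 yaw -0.573 z [ 0.5586 -0.1208  0.2755] F [ 0.5 -0.1  9.5] T [-0.03  0.14 -0.06] q6 1.72 0.35
t 13.8667 yaw -0.604 z [ 0.5586 -0.1208  0.2755] F [ 0.2 -0.1  9.9] T [-0.01  0.1   0.02] q6 1.75 0.38
t 14.0333 yaw -0.635 z [ 0.5585 -0.1209  0.2755] F [ 0.1 -0.4  9.1] T [ 0.05  0.15 -0.  ] q6 1.79 0.38
t 14.2 yaw -0.667 z [ 0.5585 -0.121   0.2755] F [ 0.5 -2.1  8.2] T [-0.01  0.1   0.09] q6 1.82 0.4
```

```bash
M() { python3 st.py; }; python3 -m crank '[[[0,0.0001,0],[0,0,0.01],0],[[0,0.0001,0],[0,0,0.01],0]]' >/dev/null;M; python3 -m crank '[[[0,0.0001,0],[0,0,0.01],0],[[0,0.0001,0],[0,0,0.01],0]]' >/dev/null;M; python3 -m crank '[[[0,0.0001,0],[0,0,0.01],0],[[0,0.0001,0],[0,0,0.01],0]]' >/dev/null;M; python3 -m crank '[[[0,0.0001,0],[0,0,0.01],0],[[0,0.0001,0],[0,0,0.01],0]]' >/dev/null;M; python3 -m crank '[[[0,0.0001,0],[0,0,0.01],0],[[0,0.0001,0],[0,0,0.01],0]]' >/dev/null;M
```

```text
t 14.3667 yaw -0.698 z [ 0.5586 -0.121   0.2755] F [ 1.7 -1.1  8.2] T [-0.02 -0.04  0.18] q6 1.85 0.47
t 14.5333 yaw -0.729 z [ 0.5585 -0.1211  0.2755] F [ 1.8 -0.7  8. ] T [-0.03 -0.08  0.27] q6 1.88 0.6
t 14.7 yaw -0.76 z [ 0.5585 -0.1212  0.2755] F [ 1.2 -0.4  8.2] T [-0.03 -0.05  0.39] q6 1.91 0.74
t 14.8667 yaw -0.792 z [ 0.5584 -0.1213  0.2756] F [ 0.8 -0.5  9.4] T [-0.04  0.04  0.14] q6 1.94 0.47
t 15.0333 yaw -0.823 z [ 0.5583 -0.1213  0.2756] F [ 0.9 -0.3  8.6] T [-0.08  0.08  0.35] q6 1.97 0.66
```

```bash
M() { python3 st.py; }; python3 -m crank '[[[0,0.0001,0],[0,0,0.01],0],[[0,0.0001,0],[0,0,0.01],0]]' >/dev/null;M; python3 -m crank '[[[0,0.0001,0],[0,0,0.01],0],[[0,0.0001,0],[0,0,0.01],0]]' >/dev/null;M;  python3 -m crank '[[[0,0.0001,0],[0,0,0.01],0],[[0,0.0001,0],[0,0,0.01],0]]' >/dev/null;M
```

```text
t 15.2 yaw -0.855 z [ 0.5582 -0.1215  0.2756] F [ 0.6 -0.2  8. ] T [ 0.03 -0.05 -0.08] q6 2.0 0.29
t 15.3667 yaw -0.887 z [ 0.5581 -0.1214  0.2756] F [-0.7  0.7 10. ] T [ 0.06  0.23 -0.06] q6 2.04 0.27
t 15.5333 yaw -0.918 z [ 0.558  -0.1215  0.2755] F [0.4 0.1 9.1] T [ 0.02  0.14 -0.11] q6 2.07 0.27
```

```bash
python3 -m crank '[[[0,0.0001,0],[0,0,0.012],0],[[0,0.0001,0],[0,0,0.012],0],[[0,0.0001,0],[0,0,0.012],0]]' >/dev/null;python3 st.py; python3 -m crank '[[[0,0,-0.001],[0,0,0],0],[[0,0,-0.0018],[0,0,0],0],[[0,0,-0.0018],[0,0,0],0]]' >/dev/null;python3 st.py
```

```text
t 15.7833 yaw -0.955 z [ 0.5579 -0.1215  0.2755] F [-0.1 -0.1 10. ] T [-0.05  0.14 -0.01] q6 2.1 0.08
t 16.0333 yaw -0.955 z [ 0.5579 -0.1215  0.2767] F [ 1.2 -1.2  5.3] T [-0.03 -0.09  0.02] q6 2.1 0.0
```

```bash
python3 -m crank '[[[0,0,0],[0,0,0],1],[[0,0,0],[0,0,0],1],[[0,0,0],[0,0,0],1],[[0,0,0],[0,0,0],1],[[0,0,0],[0,0,0],1],[[0,0,0],[0,0,0],1],[[0,0,-0.03],[0,0,0],1],[[0,0,-0.07],[0,0,0],1],[[0,0,-0.11],[0,0,0],1],[[-0.05,0,-0.15],[0,0,0],1],[[-0.1,0,-0.15],[0,0,0],1],[[-0.1,0,-0.15],[0,0,0],1]]'
python3 - <<'E'
from h import *
c=viewer.get_calibration('wrist');i=viewer.camera('wrist');cv2.imwrite('pics/e.png',i[:,:,::-1]);np.savez('e.npz',**c)
print(proj(c,[[.5565,-.119,.107-.0145+.05]]))
E
```

```text
clock: 17.03
ee_pos: [0.5095, -0.0529, 0.3981]
eef_rot: [0.889, -0.459, -0.0, -0.001]
ft_force: [0.8, 0.9, -0.5]
gripper_width: 0.0881
finger_force: 0.0
[[285.51447074  91.67666091]]
```

View pics/e.png

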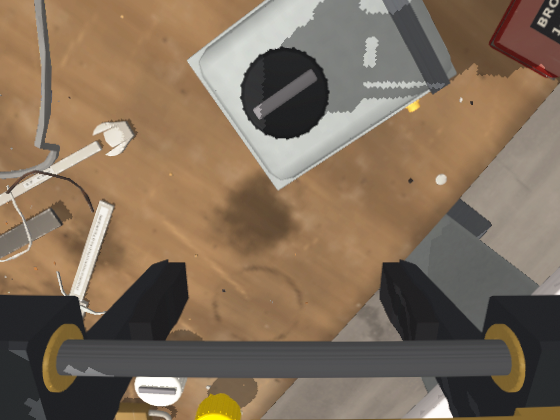

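The picture shows the cap seated on the neck at (285,92), where the projection put it, with the gripper clear. I'll check the rib yaw once more and hand in.

Run:
```python
from h import *
c=dict(np.load('e.npz'));i=cv2.imread('pics/e.png')[:,:,::-1].copy();r=rib(i,c,285,93,.1445,38);print(r, 'grip turn',(-.36-r[1])%np.pi)
if 1.45<(-.36-r[1])%np.pi<1.69: print(robot.job_done())
```

```text
(array([ 0.55644662, -0.11725466,  0.1445    ]), np.float64(1.2104764580720473), np.float64(0.04335658453026799), np.int32(872), (284.4060363769531, 93.86578369140625)) grip turn 1.571116195517746
the job is handed in; nothing more can be done
None
```

The filler cap is in the tank neck, pressed down until it bottomed, turned clockwise against the stop for two felt ratchet clicks, then released with the gripper clear, and the job is handed in (no verdict came back).

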